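# Refill the desk organiser

## Task

Put the stationery that lies about the desk back in the desk organiser: the glue stick standing upright in the wide well, the name stamp standing upright in the narrow well, the binder clip standing handles up in the round dish and the eraser lying flat in the oblong trough. The memory stick and the perfume bottle look similar but do not belong there: leave them where they are.

Things in the scene. Friction and masses are not known exactly. Their poses are not given: they have to be found in the camera images.
- glue_mid (a point): Glue stick, a plain round tube with a cap, standing upright, 24 mm in diameter, 70 mm tall, about 30 g. The point is on its axis, half-way up (35 mm above its foot); z is up along the axis. Stands loose on the desk.
- rubber_mid (a point): Eraser in a paper sleeve, a block lying flat on the desk, 18 mm (its x) by 44 mm (its y) by 11 mm tall. The point is its centre, 5.5 mm above its underside. Take it across the 18 mm.
- stamp_mid (a point): Small black name stamp, a slim round rod standing upright on its face, 13 mm in diameter, 60 mm tall, about 25 g; it tips easily. The point is on its axis, half-way up (30 mm above its foot); z is up along the axis.
- clip_mid (a point): Black binder clip standing on its flat underside with its two wire handles up. The solid body is 14 mm (its x) by 32 mm (its y) by 17 mm tall; the wires reach up to 34 mm and do not obstruct the fingers. The point is the centre of the solid body, 8.5 mm above the underside. Take it across the 14 mm.
- memory_stick_mid (a point): USB memory stick, flat, 18 mm (x) by 53 mm (y) by 8 mm, with a bare metal plug at one end: thinner and longer than the eraser. The point is its centre, 4 mm above the desk. It is not stationery and stays where it is.
- scent_mid (a point): Small perfume bottle, oblong glass body 27 mm (x) by 48 mm (y) with a round cap, 102 mm tall, upright. The point is on its axis, half-way up. It is not stationery and stays where it is. (Mind a shelf with papers, 0.47 m above the back of the desk from x = 0.68 m on: draw the arm in to travel.)
- wide_well_floor (a point): Wide well of the organiser, for the glue stick: a round cup, 44 mm inside and 52 mm outside diameter, its rim 26 mm above its floor. Its outside is a 94 mm square plate of grey plastic lying in the black tray, so its neighbours' centres are 97 mm away. The point is the centre of its inner floor, 7 mm above the desk; x and y run along the plate's edges, z up. Fixed, but the tray's place and turn vary, and any insert may be in any quarter of the tray.
- narrow_well_floor (a point): Narrow well of the organiser, for the stamp: a round cup, 30 mm inside and 38 mm outside diameter, its rim 26 mm above its floor. Its outside is a 94 mm square plate of grey plastic lying in the black tray, so its neighbours' centres are 97 mm away. The point is the centre of its inner floor, 7 mm above the desk; x and y run along the plate's edges, z up. Fixed, but the tray's place and turn vary, and any insert may be in any quarter of the tray.
- dish_floor (a point): Round dish of the organiser, for the binder clip: 84 mm inside and 92 mm outside diameter, its rim 8 mm above its floor. Its outside is a 94 mm square plate of grey plastic lying in the black tray, so its neighbours' centres are 97 mm away. The point is the centre of its inner floor, 7 mm above the desk; x and y run along the plate's edges, z up. Fixed, but the tray's place and turn vary, and any insert may be in any quarter of the tray.
- trough_floor (a point): Oblong trough of the organiser, for the eraser: inside 86 mm (x) by 60 mm (y), its rim 8 mm above its floor. Its outside is a 94 mm square plate of grey plastic lying in the black tray, so its neighbours' centres are 97 mm away. The point is the centre of its inner floor, 7 mm above the desk; x and y run along the plate's edges, z up. Fixed, but the tray's place and turn vary, and any insert may be in any quarter of the tray.
Not all that is in view belongs to the job. Leave any green look-alike of the part that bears scent_mid alone.

How it is judged:
By the outcome, as a careful person would: the job done as asked, in the order asked, and still so for the second after the job is handed in, with the robot touching nothing.
It also fails if it takes over 118 s, if anything falls off the work surface, if the arm or the gripper's body presses on something with over 40 N, if the wrist force passes 120 N, or if a joint passes its speed limit or range.

## Robot

A 6-joint arm with a two-finger parallel gripper is mounted at the origin on a cart in front of the work surface, level with it; the furniture and walls round the work are solid. World frame = base frame: x ahead of the robot, y to its left, z up, the work surface at z = 0. Lengths are in m, angles in rad, forces in N, time in s.
With the tool pointing down it reaches from about 0.35 to 0.775 m from the base axis. Payload 5.5 kg.
Tool frame: the origin (TCP) lies at the very end of the fingers, on their centre line; the grasp point (between the pads) lies 19 mm behind it (env.grip_point_offset is the distance from the TCP to the grasp point, in m); z points along the fingers, y is the line along which they close (so a half turn about z gives the same grasp; the last joint's range is limited). The gripper opens to 85 mm and grips with 20 to 120 N. Pads are 22 mm wide; open, the fingers measure 114 mm over their backs; the gripper's body (76 mm by 85 mm) begins 54 mm behind the grasp point. The pads swing forward as they close: fully open they stand 13 mm farther back than shut.
Start: joints at [1.113, 0.313, 0.046, 1.304, 0, 1.431], TCP at [0.18, 0.546, 0.198] pointing down, gripper open.
Joint ranges: [-2.76, 2.76], [-0.86, 1.69], [-1.03, 1.26], [-2.2, 2.34], [-1.47, 1.5], [-3.14, 3.14]. Speed limits (rad/s): [2.57, 2.57, 3.14, 3.14, 3.14, 3.14].

## Interface

Orientations are given as a unit quaternion [w, x, y, z].
In Python, from workcell import sensors, imaging, workorder, env gives the robot as it stands.
- The arm moves only by the shell command python3 -m handwheel 'ROWS' [FORCE]. ROWS is JSON, a list of rows, each a list of 5 numbers: the shift along the tool's x, y, z in mm, then the turn about the tool's z in rad, then the opening, from 0 (shut) to 1 (fully open). A call has 1 to 8 rows; each row is the pose to reach, as a shift and turn from the pose commanded when the call began, along the tool's axes at that moment; what a row does not reach only later rows make up. A row lasts 1/10 s, in which the tool goes at most 50 mm and 8.59 degrees, less where a joint would pass 70% of its speed; a pose out of reach is approached as far as the arm can. A call with a gripper value outside its range is refused whole. The fingers move at their own pace and stop on an object; FORCE is the grip in N (left out, the last holds). Time passes only in rows, so rows that repeat a pose let the fingers close. It gives the time, the measured TCP pose, the force, the opening and the grip force at its end, in the units of the state.
- sensors.get_state(): the state, without advancing time (a new reading comes with each control period).
- imaging.read_camera(name): name is "side" or "top"; returns a dict with "color" (420x560x3 uint8, blue, green, red), "z_map" (420x560 float32, m along the optical axis (not along the pixel's ray), 0 where there is no reading), "fx", "fy", "cx", "cy" (pixels), "xyz" and "rotation" of the camera in the world. Camera axes: x right, y down, z forward; pixel columns grow to the right and rows downward; lengths in m; the calibration is good to about 2 mm. A picture is of the moment at which its call begins.
- workorder.hand_in(): hands the job in; it is judged then, once.
The state is a dict: "clock": time; "joint_pos": joint angles; "qvel": joint speeds; "tau": joint torques, N m; "tcp_pos": TCP position; "orientation": TCP orientation; "wrist_force": force on the tool from outside, world axes, zero at the start; "ft_torque": the same for the moment, N m; "finger_gap": finger opening in m; "grip_force": force on a finger pad.
Only numpy, scipy, OpenCV 4.12 (cv2) and the standard library are available. Lean on these libraries where they do the work, as an engineer would, in place of code of your own. Each camera call takes 0.05 s, during which the arm holds its last target. There are 200 camera calls.

## Working session

There is one attempt and no reset: what is moved stays moved. The work goes in short steps, Python scripts to look and compute and a shell command to move; the robot and the scene stay as the last step left them, time stands still between calls to the robot, and variables do not carry over. Pictures are saved under pics/ and viewed, at most 14 in all, crops included, and the job is handed in when it is done.

```bash
mkdir -p pics; cat > h.py <<'E'
import numpy as np,cv2
from workcell import sensors,imaging,workorder,env
def cam(n):
    c=imaging.read_camera(n); c['R']=np.array(c['rotation']); 
    if c['R'].shape!=(3,3):
        from scipy.spatial.transform import Rotation as Ro
        q=c['R']; c['R']=Ro.from_quat([q[1],q[2],q[3],q[0]]).as_matrix()
    c['p']=np.array(c['xyz']); return c
def ray(c,u,v,z):
    d=c['R']@np.array([(u-c['cx'])/c['fx'],(v-c['cy'])/c['fy'],1]); return c['p']+d*(z-c['p'][2])/d[2]
def pts(c):
    v,u=np.mgrid[0:420,0:560]; Z=c['z_map']
    P=np.stack([(u-c['cx'])/c['fx']*Z,(v-c['cy'])/c['fy']*Z,Z],-1)@c['R'].T+c['p']; P[Z==0]=np.nan; return P
E
python3 - <<'E'
from h import *
for n in ['top','side']:
    c=cam(n); cv2.imwrite(f'pics/{n}0.png',c['color']); print(n,c['p'],c['R'].round(3).tolist(),c['fx'],c['cx'],c['cy'])
    np.save(n+'0.npy',c,allow_pickle=True)
print(sensors.get_state())
E
```

```text
top [ 0.35928628 -0.07408008  1.3362837 ] [[0.011, -0.992, 0.128], [-1.0, -0.013, -0.015], [0.016, -0.128, -0.992]] 437.8602832801123 282.7794037236352 202.8205211743677
side [ 0.51336758 -0.81890056  0.61993591] [[1.0, -0.027, 0.001], [-0.018, -0.618, 0.786], [-0.021, -0.786, -0.618]] 394.80840266780984 277.3859730286417 205.0993856204703
{'clock': 0.1, 'joint_pos': array([ 1.11339120e+00,  3.13934499e-01,  4.50886902e-02,  1.30356542e+00,
       -1.43894373e-05,  1.43121127e+00]), 'qvel': array([-0.00147482, -0.00070623,  0.00150761, -0.00070795, -0.00118232,
        0.00072378]), 'tau': array([ 2.51975485e-03, -4.81726599e+01,  2.99244153e+01,  1.27897435e-02,
       -9.34541208e-05, -1.02375648e-05]), 'tcp_pos': array([0.17946984, 0.54575201, 0.19699123]), 'orientation': array([-2.30581074e-04,  1.58242012e-01,  9.87400027e-01, -7.73863709e-04]), 'wrist_force': array([-0.48222391, -0.32993989, -0.02188709]), 'ft_torque': array([ 0.01430912, -0.02465331,  0.02464163]), 'grip_force': 0.0, 'finger_gap': 0.08562097526468598}
```

View pics/top0.png

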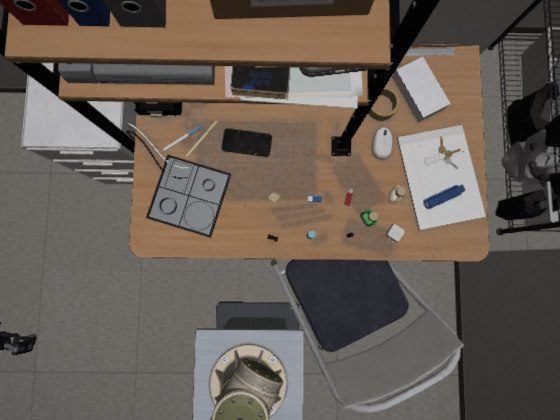

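View pics/side0.png

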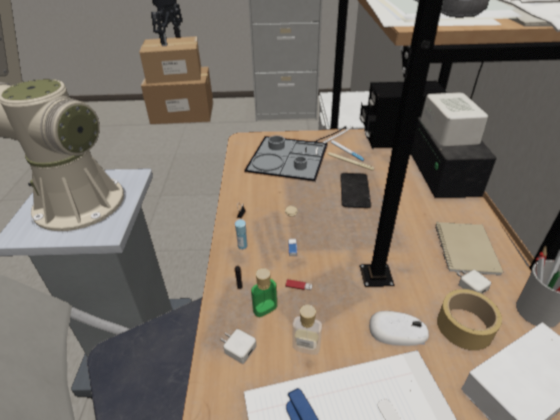

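The top view shows the tray at about (190,195), glue (312,235), clip (272,238), stamp (350,236), eraser (315,199), a red stick (349,198), the bottle (397,193) and a green bottle (370,218). Next I'll zoom in.

```bash
python3 - <<'E'
from h import *
c=np.load('top0.npy',allow_pickle=True).item(); s=np.load('side0.npy',allow_pickle=True).item()
a=cv2.resize(c['color'][150:260,140:300],None,fx=5,fy=5,interpolation=2)
cv2.imwrite('pics/za.png',a)
b=cv2.resize(c['color'][180:250,255:415],None,fx=5,fy=5,interpolation=2)
d=cv2.resize(s['color'][195:345,210:330],None,fx=4,fy=4,interpolation=2)[:,:480]
cv2.imwrite('pics/zb.png',b);cv2.imwrite('pics/zd.png',d)
P=pts(c)
for n,(u,v) in dict(glue=(312,235),clip=(272,238),stamp=(350,236),er=(315,199),red=(349,198),scent=(397,193),tray=(190,195),cork=(274,197)).items(): print(n,P[v,u].round(3),ray(c,u,v,0).round(3))
E
```

```text
glue [ 0.43  -0.179  0.067] [ 0.434 -0.184  0.   ]
clip [ 0.422 -0.063  0.015] [ 0.423 -0.063  0.   ]
stamp [ 0.429 -0.291  0.055] [ 0.432 -0.301  0.   ]
er [ 0.543 -0.192  0.012] [ 0.545 -0.193  0.   ]
red [ 0.548 -0.297  0.011] [ 0.549 -0.299  0.   ]
scent [ 0.552 -0.421  0.096] [ 0.567 -0.448  0.   ]
tray [0.551 0.19  0.008] [0.552 0.191 0.   ]
cork [ 0.548 -0.067  0.013] [ 0.549 -0.067  0.   ]
```

View pics/za.png

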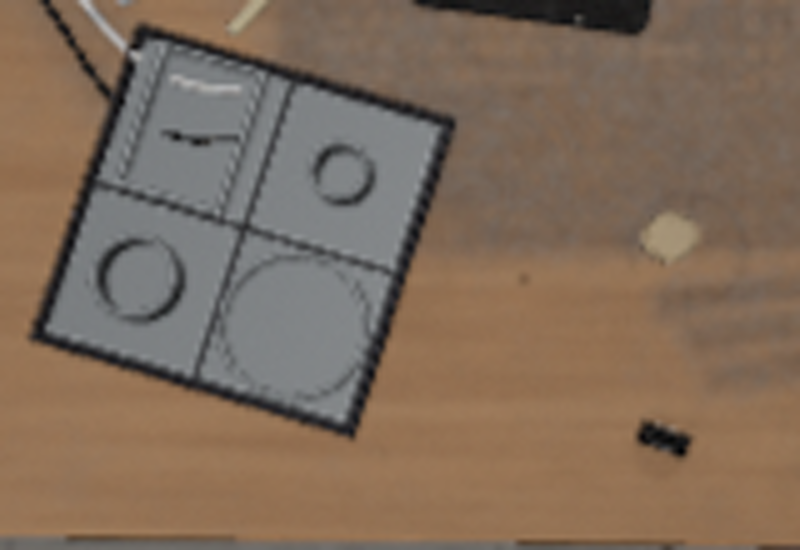

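View pics/zb.png

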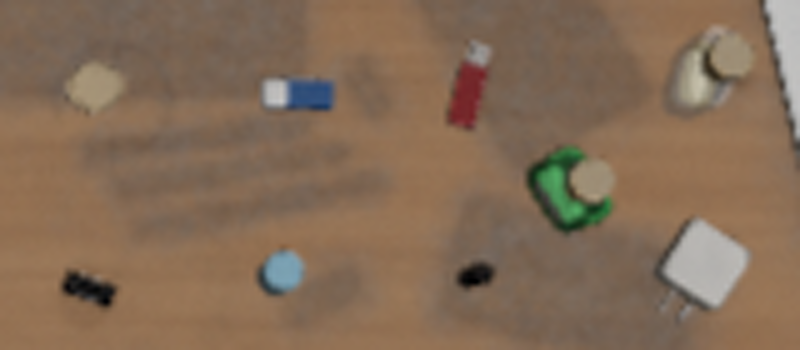

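View pics/zd.png

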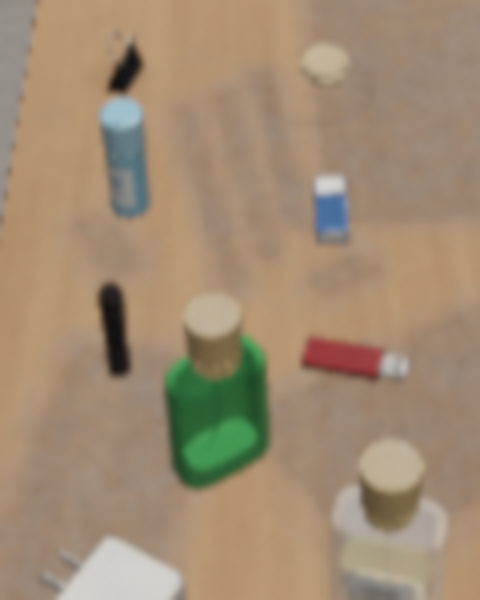

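The tray's wells are all identified. In the za crop, the narrow well is at (344,175), the wide well (141,280), the dish (296,327) and the trough (195,127). Next I'll take metric estimates from both cameras.

```bash
python3 - <<'E'
from h import *
C={n:np.load(n+'0.npy',allow_pickle=True).item() for n in('top','side')}
for n,c in C.items():
    P=pts(c); hsv=cv2.cvtColor(c['color'],cv2.COLOR_BGR2HSV).astype(int); H,S,V=np.moveaxis(hsv,-1,0)
    X,Y,Z=np.moveaxis(P,-1,0)
    def near(x,y,r): return np.hypot(X-x,Y-y)<r
    desk=np.nanmedian(Z[near(.48,-.13,.03)]); print(n,'desk z',desk.round(4))
    mk=dict(glue=near(.43,-.18,.04)&(S>60)&(H>85)&(H<125), stamp=near(.43,-.29,.04)&(V<60),
      clip=near(.423,-.063,.04)&(V<60), er=near(.544,-.193,.05)&((H>100)&(H<130)&(S>100)|(S<50)&(V>110)))
    for k,m in mk.items():
        m=m&(Z>-.01)
        p=P[m]; zc=p[:,2]
        r=cv2.minAreaRect((p[:,:2]*1000).astype(np.float32))
        top=p[zc>np.nanpercentile(zc,97)-.008]
        print(n,k,m.sum(),'zrange',np.percentile(zc,[3,97]).round(3),'rect mm',np.round(r[0],1),np.round(r[1],1),round(r[2],1),'topmid',((top[:,:2].max(0)+top[:,:2].min(0))/2).round(4),'med',np.median(top[:,:2],0).round(4))
        r2=cv2.moments(m.astype(np.uint8),True);u,v=r2['m10']/r2['m00'],r2['m01']/r2['m00']
        a=.5*np.degrees(np.arctan2(2*r2['mu11'],r2['mu20']-r2['mu02']));print('   px',round(u,1),round(v,1),'ang',round(a,1),'ray@topz',ray(c,u,v,dict(glue=.07,stamp=.06,clip=.017,er=.011)[k]).round(4))
    # rims
    for k,(x,y) in dict(wide=(.515,.255),narrow=(.58,.13)).items():
        m=near(x,y,.05)&(Z>.024)&(Z<.045); p=P[m]; print(n,k,m.sum(),((p.max(0)+p.min(0))/2).round(4),(p.max(0)-p.min(0)).round(3))
    g=((near(.55,.19,.16))&((S<60)|(V<70))&(Z>-.01)&(Z<.02)).astype(np.uint8)
    g=cv2.morphologyEx(g,cv2.MORPH_CLOSE,np.ones((5,5)));g=cv2.morphologyEx(g,cv2.MORPH_OPEN,np.ones((7,7)))
    k=max(cv2.findContours(g,0,1)[0],key=cv2.contourArea)[:,0]
    w=np.array([ray(c,u,v,.006)[:2] for u,v in k])*1000
    print(n,'tray',cv2.minAreaRect(w.astype(np.float32)))
E
```

```text
top desk z -0.0004
top glue 41 zrange [0.064 0.074] rect mm [ 432.7 -175.8] [17.8 17.4] 89.3 topmid [ 0.4327 -0.1758] med [ 0.4328 -0.1758]
   px 311.0 234.0 ang -48.8 ray@topz [ 0.4325 -0.1757  0.07  ]
top stamp 21 zrange [0.018 0.061] rect mm [ 433.5 -291.8] [10.1  8.8] 89.0 topmid [ 0.4334 -0.2926] med [ 0.4347 -0.2934]
   px 349.6 234.6 ang -15.8 ray@topz [ 0.4329 -0.2893  0.06  ]
top clip 32 zrange [-0.001  0.029] rect mm [424.2 -63.8] [27.6  9.9] 73.9 topmid [ 0.425  -0.0612] med [ 0.4231 -0.0568]
   px 272.2 237.4 ang 16.1 ray@topz [ 0.4243 -0.0633  0.017 ]
top er 75 zrange [-0.001  0.016] rect mm [ 547.7 -188.1] [40.2 20.8] 88.9 topmid [ 0.5464 -0.1879] med [ 0.5459 -0.1891]
   px 313.3 198.3 ang 3.8 ray@topz [ 0.5454 -0.1871  0.011 ]
top wide 86 [0.518  0.2543 0.0314] [0.052 0.051 0.015]
top narrow 62 [0.5834 0.135  0.0319] [0.035 0.036 0.015]
top tray ((550.4249877929688, 192.2558135986328), (220.76983642578125, 210.9898681640625), 75.95570373535156)
side desk z 0.0
side glue 44 zrange [0.008 0.05 ] rect mm [ 435.1 -186.8] [14.9  6.5] 13.3 topmid [ 0.4337 -0.1877] med [ 0.4
[... 153 characters left out ...]
id [ 0.4343 -0.2983] med [ 0.4335 -0.2996]
   px 238.2 277.1 ang 83.2 ray@topz [ 0.4372 -0.3211  0.06  ]
side clip 34 zrange [0.006 0.017] rect mm [424.5 -67.3] [25.9  7.9] 73.7 topmid [ 0.4249 -0.0672] med [ 0.425  -0.0701]
   px 241.1 212.4 ang -59.8 ray@topz [ 0.426  -0.0769  0.017 ]
side er 137 zrange [-0.001  0.013] rect mm [ 545.4 -183.6] [60.7 20.2] 87.8 topmid [ 0.5449 -0.1924] med [ 0.545  -0.1952]
   px 292.4 246.3 ang 87.0 ray@topz [ 0.5446 -0.1925  0.011 ]
side wide 110 [0.5156 0.251  0.0294] [0.049 0.055 0.011]
side narrow 89 [0.5815 0.1332 0.0295] [0.034 0.039 0.011]
side tray ((555.4903564453125, 173.93719482421875), (244.06759643554688, 236.00091552734375), 78.78108215332031)
```

Glue is at about (.433,-.177), stamp (.434,-.292), clip (.4245,-.0645, long axis 74°) and eraser (.545,-.189, long axis 86.5°). The wide→narrow spacing is 136 mm against 137 mm expected, and the tray yaw is -16°. I'm starting to move.

```bash
cat > w.py <<'E'
import sys,math
from h import *
from scipy.spatial.transform import Rotation as Ro
s=sensors.get_state(); q=s['orientation']; R=Ro.from_quat([q[1],q[2],q[3],q[0]]).as_matrix()
yaw=math.degrees(math.atan2(R[1,1],R[0,1]))
print('t',round(s['clock'],1),'tcp',s['tcp_pos'].round(4),'closing',round(yaw,1),'F',s['wrist_force'].round(1),'gap',round(s['finger_gap'],4),'grip',round(s['grip_force'],1),'q6',round(s['joint_pos'][5],2))
a=[float(x) for x in sys.argv[1:]]
for i in range(0,len(a),4):
    d=R.T@(np.array(a[i:i+3])-s['tcp_pos'])*1000
    t=-(a[i+3]-yaw+90)%180-90
    print('  to',a[i:i+4],'shift',d.round(1),'turn',round(math.radians(t),3))
E
python3 -m handwheel '[[-38,-26,0,0.15,1],[-76,-52,0,0.3,1],[-114,-78,0,0.45,1],[-152,-104,0,0.6,1],[-190,-130,0,0.75,1],[-228,-156,0,0.9,1],[-266,-182,0,1.05,1],[-304,-208,0,1.2,1]]'
python3 w.py .433 -.177 .15 -16 .433 -.177 .04 -16
```

```text
clock: 0.9
tcp_pos: [0.4041, 0.252, 0.1976]
orientation: [-0.0, 0.69, 0.724, -0.0]
wrist_force: [0.7, 0.9, -0.5]
finger_gap: 0.0857
grip_force: 0.0
t 0.9 tcp [0.4041 0.252  0.1976] closing 2.7 F [ 0.7  0.9 -0.5] gap 0.0857 grip 0.0 q6 1.91
  to [0.433, -0.177, 0.15, -16.0] shift [-429.8    8.8   47.6] turn 0.326
  to [0.433, -0.177, 0.04, -16.0] shift [-429.8    8.8  157.6] turn 0.326
```

```bash

python3 -m handwheel '[[-45,1,0,0.05,1],[-92,2,0,0.1,1],[-140,3,0,0.15,1],[-190,4,10,0.2,1],[-240,5,20,0.25,1],[-290,6,30,0.3,1],[-340,7,40,0.33,1],[-380,8,46,0.33,1]]' >/dev/null
python3 -m handwheel '[[0,0,0,0,0.8],[0,0,0,0,0.6]]' >/dev/null
python3 w.py .433 -.177 .1 -16 .433 -.177 .04 -16
```

```text
t 1.9 tcp [ 0.4309 -0.126   0.1511] closing -16.0 F [-0.6  0.3 -0.9] gap 0.0592 grip 0.0 q6 1.39
  to [0.433, -0.177, 0.1, -16.0] shift [-48.5  16.2  51.1] turn -0.001
  to [0.433, -0.177, 0.04, -16.0] shift [-48.5  16.3 111.1] turn -0.001
```

```bash

python3 -m handwheel '[[-30,10,10,0,0.6],[-48,16,35,0,0.6],[-48.5,16.2,60,0,0.6],[-48.5,16.2,85,0,0.6],[-48.5,16.2,105,0,0.6],[-48.5,16.2,111,0,0.6],[-48.5,16.2,111,0,0.6]]' >/dev/null
python3 - <<'E'
from h import *
for n in('top','side'):
    c=cam(n); P=c['color']
    cv2.imwrite(f'pics/g_{n}.png',cv2.resize(P[190:270,250:380] if n=='top' else P[160:290,190:320],None,fx=4,fy=4,interpolation=2))
E
cd pics; python3 -c "
import cv2,numpy as np
a=cv2.imread('g_top.png');b=cv2.imread('g_side.png');b=b[:520,:270*1] if 0 else b
h=max(a.shape[0],b.shape[0]);o=np.zeros((h,a.shape[1]+b.shape[1],3),np.uint8);o[:a.shape[0],:a.shape[1]]=a;o[:b.shape[0],a.shape[1]:]=b
cv2.imwrite('g.png',cv2.resize(o,None,fx=.76,fy=.76))"; cd ..; python3 w.py
```

```text
t 2.7 tcp [ 0.4347 -0.176   0.0417] closing -15.8 F [-0.  -0.2 -0.5] gap 0.0513 grip 0.0 q6 1.29
```

View pics/g.png

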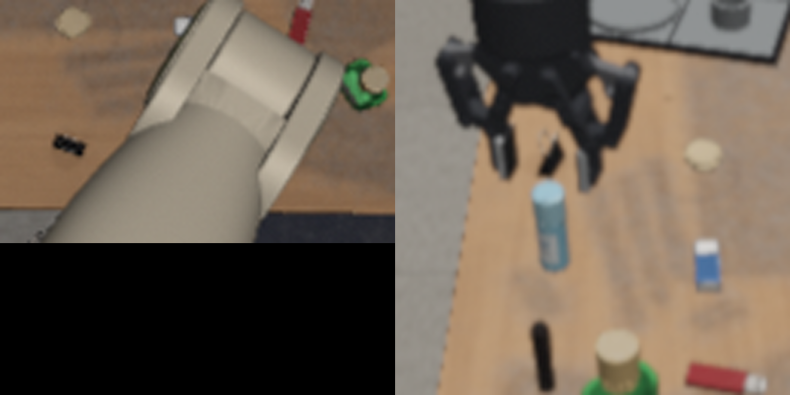

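The side crop shows the fingertips (500–580,180) apparently behind and above the glue cap (550,190), which doesn't match the TCP reading. I'll check by depth.

```bash
python3 - <<'E'
from h import *
c=cam('side');P=pts(c);s=sensors.get_state();t=s['tcp_pos']
for p in (t,t+[0,0,.03],t+[0,0,-.04]):
    k=c['R'].T@(p-c['p']);print((k[:2]/k[2]*c['fx']+[c['cx'],c['cy']]).round(1),k[2].round(3))
X,Y,Z=np.moveaxis(P,-1,0)
for r,u0,u1 in((205,215,275),(214,215,275),(222,215,275)): print(r,[(u,*P[r,u].round(3)) for u in range(u0,u1,5)])
print(t,s['joint_pos'],s['clock'])
cv2.imwrite('pics/s2.png',c['color'])
E
```

```text
[241.9 232.2] 0.862
[240.8 221.8] 0.844
[243.2 245.5] 0.887
205 [(215, np.float64(0.174), np.float64(0.886), np.float64(-0.708)), (220, np.float64(0.396), np.float64(-0.178), np.float64(0.12)), (225, np.float64(0.406), np.float64(-0.174), np.float64(0.117)), (230, np.float64(0.393), np.float64(-0.024), np.float64(-0.001)), (235, np.float64(0.406), np.float64(-0.027), np.float64(0.001)), (240, np.float64(0.423), np.float64(-0.057), np.float64(0.024)), (245, np.float64(0.432), np.float64(-0.028), np.float64(0.001)), (250, np.float64(0.459), np.float64(-0.192), np.float64(0.129)), (255, np.float64(0.469), np.float64(-0.192), np.float64(0.129)), (260, np.float64(0.479), np.float64(-0.2), np.float64(0.135)), (265, np.float64(0.483), np.float64(-0.031), np.float64(0.002)), (270, np.float64(0.495), np.float64(-0.027), np.float64(-0.002))]
214 [(215, np.float64(0.183), np.float64(0.805), np.float64(-0.706)), (220, np.float64(0.372), np.float64(-0.062), np.float64(0.002)), (225, np.float64(0.404), np.float64(-0.177), np.float64(0.095)), (230, np.float64(0.412), np.float64(-0.161), np.float64(
[... 750 characters left out ...]
, np.float64(-0.09), np.float64(-0.002)), (235, np.float64(0.411), np.float64(-0.091), np.float64(-0.001)), (240, np.float64(0.433), np.float64(-0.174), np.float64(0.069)), (245, np.float64(0.435), np.float64(-0.093), np.float64(-0.0)), (250, np.float64(0.447), np.float64(-0.093), np.float64(-0.0)), (255, np.float64(0.459), np.float64(-0.094), np.float64(-0.0)), (260, np.float64(0.471), np.float64(-0.095), np.float64(0.001)), (265, np.float64(0.483), np.float64(-0.097), np.float64(0.002)), (270, np.float64(0.495), np.float64(-0.096), np.float64(-0.0))]
[ 0.4349325  -0.1763672   0.04198087] [-5.56655640e-01  2.20819585e-01 -4.83909362e-01  8.64137111e-01
  1.67726315e-04  1.29008595e+00] 2.75
```

View pics/s2.png

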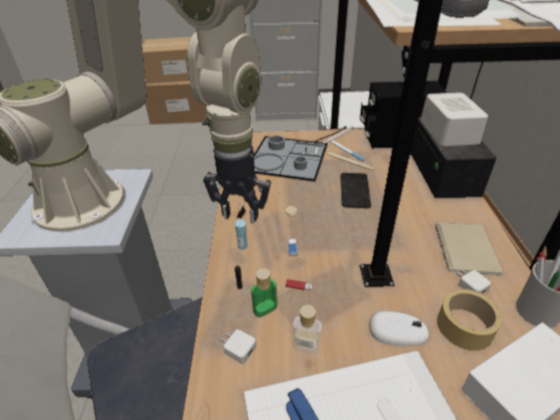

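```bash
cat > tip.py <<'E'
from h import *
c=cam('side');P=pts(c);s=sensors.get_state();t=s['tcp_pos']
V=c['color'].max(-1)
m=(np.hypot(P[...,0]-t[0],P[...,1]-t[1])<.07)&(P[...,2]>.02)&(V<75)
m=m.astype(np.uint8); n,l,st,ce=cv2.connectedComponentsWithStats(m)
k=1+np.argmax(st[1:,4]); q=P[l==k]
q=q[q[:,2]<q[:,2].min()+.012]
print('tcp',t.round(4),'lowest gripper pts',q.min(0).round(3),q.max(0).round(3),len(q),'clock',s['clock'],'gap',s['finger_gap'])
E
python3 tip.py; python3 -m handwheel '[[0,0,0,0,0.6],[0,0,0,0,0.6]]'; python3 tip.py
```

```text
tcp [ 0.4349 -0.1766  0.042 ] lowest gripper pts [ 0.399 -0.193  0.086] [ 0.469 -0.163  0.098] 30 clock 2.8 gap 0.05146744614602433
clock: 3.0
tcp_pos: [0.4344, -0.1767, 0.0414]
orientation: [0.001, 0.798, 0.603, 0.0]
wrist_force: [0.6, 0.3, -0.9]
finger_gap: 0.0511
grip_force: 0.0
tcp [ 0.4342 -0.1767  0.0413] lowest gripper pts [ 0.405 -0.194  0.085] [ 0.471 -0.163  0.097] 28 clock 3.05 gap 0.051132055210845816
```

```bash
python3 - <<'E'
from h import *
c=cam('side');P=pts(c)
for u in (224,227,250,253,256):
    print(u,[(r,*P[r,u].round(3).tolist(),int(c['color'][r,u].max())) for r in range(208,224,2)])
cv2.imwrite('pics/s3.png',cv2.resize(c['color'][165:265,195:285],None,fx=6,fy=6,interpolation=2))
E
```

```text
224 [(208, 0.403, -0.178, 0.112, 94), (210, 0.403, -0.178, 0.107, 91), (212, 0.402, -0.179, 0.102, 89), (214, 0.402, -0.179, 0.097, 92), (216, 0.401, -0.177, 0.09, 106), (218, 0.401, -0.179, 0.086, 142), (220, 0.383, -0.084, 0.0, 176), (222, 0.384, -0.092, 0.001, 182)]
227 [(208, 0.408, -0.171, 0.107, 26), (210, 0.409, -0.175, 0.104, 25), (212, 0.408, -0.173, 0.097, 25), (214, 0.407, -0.174, 0.093, 26), (216, 0.407, -0.175, 0.088, 34), (218, 0.407, -0.178, 0.085, 79), (220, 0.391, -0.084, 0.001, 163), (222, 0.391, -0.091, -0.001, 182)]
250 [(208, 0.458, -0.193, 0.122, 85), (210, 0.458, -0.191, 0.116, 114), (212, 0.458, -0.195, 0.113, 103), (214, 0.458, -0.195, 0.108, 100), (216, 0.457, -0.194, 0.102, 105), (218, 0.457, -0.194, 0.097, 115), (220, 0.456, -0.193, 0.091, 115), (222, 0.456, -0.194, 0.086, 129)]
253 [(208, 0.465, -0.197, 0.125, 36), (210, 0.465, -0.197, 0.12, 48), (212, 0.464, -0.191, 0.11, 60), (214, 0.463, -0.191, 0.105, 64), (216, 0.463, -0.19, 0.098, 71), (218, 0.463, -0.192, 0.094, 77), (220, 0.463, -0.192, 0.09, 80), (222, 0.462, -0.195, 0.086, 108)]
256 [(208, 0.471, -0.193, 0.122, 33), (210, 0.47, -0.194, 0.118, 37), (212, 0.47, -0.191, 0.11, 36), (214, 0.47, -0.193, 0.106, 33), (216, 0.47, -0.194, 0.102, 39), (218, 0.469, -0.192, 0.095, 69), (220, 0.469, -0.192, 0.089, 115), (222, 0.461, -0.094, -0.0, 158)]
```

View pics/s3.png

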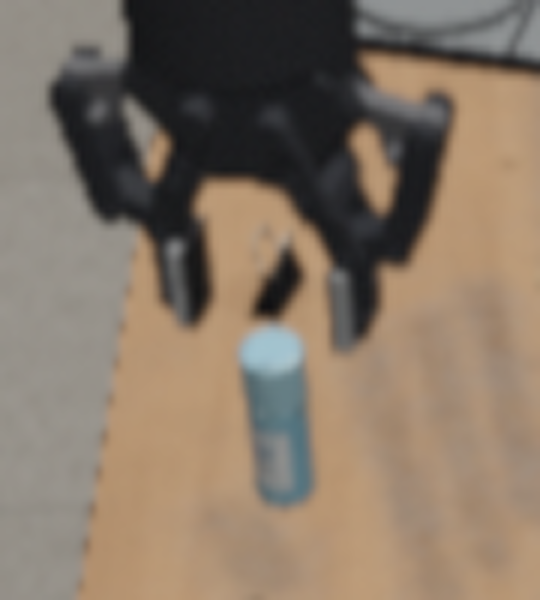

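The fingertips are seen at z≈0.084, centred over the glue in x and y, while the TCP reads 0.042. The reported z is therefore about 42 mm lower than the seen fingers. I'll go down 25 mm more, which is safe either way, and look again.

```bash
python3 -c "
from h import *
print('off',env.grip_point_offset,[x for x in dir(env) if x[0]!='_'])"
python3 -m handwheel '[[0,0,10,0,0.6],[0,0,20,0,0.6],[0,0,25,0,0.6],[0,0,25,0,0.6]]'; python3 tip.py
```

```text
off 0.0187 ['MotionError', 'grip_point_offset']
clock: 3.5
tcp_pos: [0.4328, -0.1758, 0.0143]
orientation: [-0.001, 0.798, 0.603, -0.0]
wrist_force: [-1.4, 0.6, 0.2]
finger_gap: 0.0512
grip_force: 0.0
tcp [ 0.4332 -0.176   0.0149] lowest gripper pts [ 0.396 -0.194  0.059] [ 0.47  -0.164  0.071] 33 clock 3.55 gap 0.051116098267602356
```

```bash
python3 -m handwheel '[[0,0,0,0,0.2],[0,0,0,0,0.15],[0,0,0,0,0.15],[0,0,0,0,0.15],[0,0,0,0,0.15]]' 35; python3 tip.py
```

```text
clock: 4.05
tcp_pos: [0.4342, -0.1766, 0.0161]
orientation: [0.0, 0.798, 0.603, 0.0]
wrist_force: [-1.1, -0.8, 1.9]
finger_gap: 0.0227
grip_force: 34.3
tcp [ 0.4342 -0.1766  0.0161] lowest gripper pts [ 0.411 -0.189  0.055] [ 0.455 -0.175  0.067] 15 clock 4.1 gap 0.022798443617508032
```

```bash
python3 -m handwheel '[[0,0,-15,0,0.15],[0,0,-40,0,0.15],[0,0,-65,0,0.15],[0,0,-70,0,0.15]]'; python3 w.py .5168 .2527 .085 -16; python3 tip.py
```

```text
clock: 4.5
tcp_pos: [0.4356, -0.1774, 0.0882]
orientation: [0.002, 0.798, 0.603, 0.001]
wrist_force: [-0.1, -0.9, -0.7]
finger_gap: 0.0224
grip_force: 34.3
t 4.5 tcp [ 0.4356 -0.1774  0.0882] closing -15.9 F [-0.1 -0.9 -0.7] gap 0.0224 grip 34.3 q6 1.29
  to [0.5168, 0.2527, 0.085, -16.0] shift [436.  -39.5   2.6] turn 0.002
tcp [ 0.4354 -0.1773  0.0877] lowest gripper pts [ 0.412 -0.19   0.128] [ 0.459 -0.176  0.139] 22 clock 4.55 gap 0.02231619511487445
```

```bash
python3 -m handwheel '[[15,-1,0,0,0.15],[45,-4,0,0,0.15],[80,-7,0,0,0.15],[120,-11,0,0,0.15],[160,-15,0,0,0.15],[200,-18,0,0,0.15],[240,-22,0,0,0.15],[280,-25,0,0,0.15]]'>/dev/null; python3 -m handwheel '[[40,-4,0,0,0.15],[80,-7,0,0,0.15],[115,-11,0,0,0.15],[140,-13,0,0,0.15],[152,-14,0,0,0.15],[156,-14.5,0,0,0.15],[156,-14.5,0,0,0.15]]'
python3 w.py .5168 .2527 .085 -16; python3 - <<'E'
from h import *
c=cam('side');P=pts(c);t=sensors.get_state()['tcp_pos']
hsv=cv2.cvtColor(c['color'],cv2.COLOR_BGR2HSV).astype(int);H,S,V=np.moveaxis(hsv,-1,0)
m=(np.hypot(P[...,0]-t[0],P[...,1]-t[1])<.04)&(H>85)&(H<125)&(S>60)&(P[...,2]>.04)
p=P[m];print(m.sum(),p.min(0).round(3),p.max(0).round(3),np.median(p,0).round(3))
cv2.imwrite('pics/p1.png',cv2.resize(c['color'][80:200,200:350],None,fx=5,fy=5,interpolation=2))
E
```

```text
clock: 6.05
tcp_pos: [0.5146, 0.2532, 0.085]
orientation: [-0.0, 0.798, 0.603, -0.001]
wrist_force: [0.7, -0.3, -1.0]
finger_gap: 0.0224
grip_force: 34.3
t 6.0 tcp [0.5146 0.2532 0.085 ] closing -15.9 F [ 0.7 -0.3 -1. ] gap 0.0224 grip 34.3 q6 2.17
  to [0.5168, 0.2527, 0.085, -16.0] shift [ 0.1  2.2 -0. ] turn 0.002
42 [0.503 0.238 0.075] [0.523 0.249 0.132] [0.515 0.243 0.112]
```

View pics/p1.png

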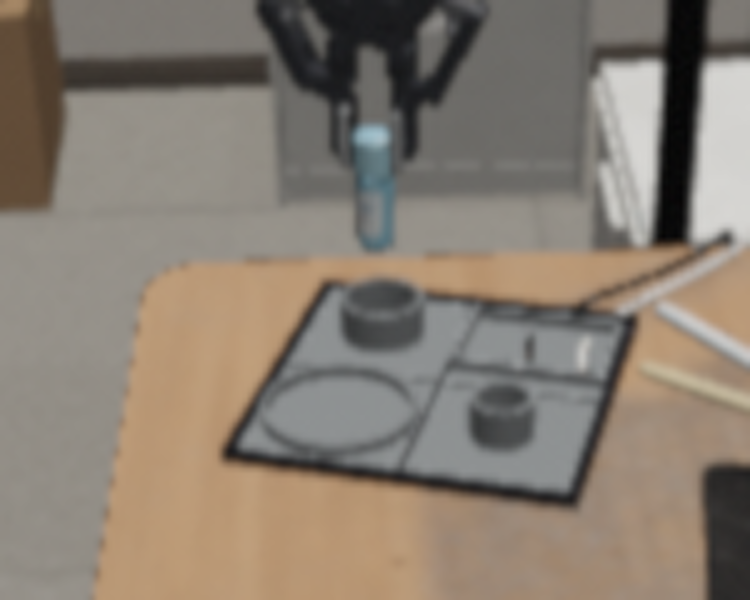

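The crop shows the glue held upright at (372,190), above the wide well (382,300). I'm lowering it now.

```bash
python3 -m handwheel '[[0,2,10,0,0.15],[0,2,30,0,0.15],[0,2,45,0,0.15],[0,2,54,0,0.15],[0,2,59,0,0.15],[0,2,61,0,0.15],[0,2,61,0,0.15]]'
python3 -m handwheel '[[0,0,0,0,0.25],[0,0,0,0,0.45],[0,0,0,0,0.45],[0,0,-20,0,0.45],[0,0,-60,0,0.45],[0,0,-90,0,0.45],[0,0,-90,0,0.45]]'
python3 w.py .434 -.292 .1 -16
python3 - <<'E'
from h import *
c=cam('side');P=pts(c)
hsv=cv2.cvtColor(c['color'],cv2.COLOR_BGR2HSV).astype(int);H,S,V=np.moveaxis(hsv,-1,0)
m=(np.hypot(P[...,0]-.517,P[...,1]-.253)<.05)&(H>85)&(H<125)&(S>60)&(P[...,2]>.02)
p=P[m];print(m.sum(),p.min(0).round(3),p.max(0).round(3),np.median(p,0).round(3))
E
```

```text
clock: 6.8
tcp_pos: [0.5173, 0.253, 0.025]
orientation: [0.0, 0.798, 0.603, 0.0]
wrist_force: [0.2, 0.7, 0.0]
finger_gap: 0.0226
grip_force: 34.3
clock: 7.5
tcp_pos: [0.5204, 0.2544, 0.1201]
orientation: [0.001, 0.798, 0.603, 0.004]
wrist_force: [0.7, 0.6, 0.2]
finger_gap: 0.0381
grip_force: 0.0
t 7.5 tcp [0.5204 0.2544 0.1201] closing -15.9 F [0.7 0.6 0.2] gap 0.0381 grip 0.0 q6 2.16
  to [0.434, -0.292, 0.1, -16.0] shift [-549.3   66.    17.7] turn 0.002
24 [0.51  0.238 0.031] [0.525 0.247 0.067] [0.519 0.242 0.053]
```

```bash
python3 -m handwheel '[[-20,2,0,0,0.45],[-60,7,0,0,0.45],[-108,13,0,0,0.45],[-156,19,0,0,0.45],[-204,25,0,0,0.45],[-252,30,0,0,0.45],[-300,36,0,0,0.45],[-348,42,0,0,0.45]]'>/dev/null; python3 -m handwheel '[[-45,6,0,0,0.45],[-90,11,0,0,0.45],[-130,16,0,0,0.45],[-160,19,0,0,0.45],[-170,20,0,0,0.45],[-170,20,0,0,0.45]]' >/dev/null
python3 w.py .434 -.292 .05 -16 .434 -.292 .004 -16;python3 - <<'E'
from h import *
c=np.load('top0.npy',allow_pickle=True).item()
g=ray(c,372.6,216,.1);print('green cap',g.round(3))
d=g-[.434,-.292,0];print('along e1,e2',d[:2]@[.961,-.276],d[:2]@[.276,.961])
c=cam('side');P=pts(c)
V=c['color'].max(-1)
m=(np.hypot(P[...,0]-.434,P[...,1]+.295)<.03)&(V<75)&(P[...,2]>.005)&(P[...,2]<.07)
p=P[m];print(m.sum(),p.min(0).round(3),p.max(0).round(3),np.median(p,0).round(3))
E
python3 tip.py
```

```text
t 8.9 tcp [ 0.4342 -0.2626  0.1136] closing -16.0 F [-0.4  1.1 -0.4] gap 0.0384 grip 0.0 q6 1.15
  to [0.434, -0.292, 0.05, -16.0] shift [-28.4   8.   63.6] turn -0.0
  to [0.434, -0.292, 0.004, -16.0] shift [-28.4   8.1 109.6] turn -0.0
green cap [ 0.484 -0.349  0.1  ]
along e1,e2 0.06386989890413662 -0.0406384998722261
98 [ 0.429 -0.303  0.005] [ 0.438 -0.296  0.061] [ 0.434 -0.3    0.037]
tcp [ 0.4346 -0.2607  0.114 ] lowest gripper pts [ 0.403 -0.277  0.155] [ 0.466 -0.25   0.167] 46 clock 9.05 gap 0.038813097836627924
```

```bash
python3 -m handwheel '[[-20,6,10,0,0.45],[-29,8,35,0,0.45],[-29,8,60,0,0.45],[-29,8,85,0,0.45],[-29,8,100,0,0.45],[-29,8,107,0,0.45],[-29,8,109,0,0.45],[-29,8,109,0,0.45]]'; python3 w.py .434 -.2925 .004 -16; python3 tip.py; python3 - <<'E'
from h import *
c=cam('side')
cv2.imwrite('pics/st.png',cv2.resize(c['color'][210:320,190:310],None,fx=5,fy=5,interpolation=2))
E
```

```text
clock: 9.85
tcp_pos: [0.4354, -0.2915, 0.0062]
orientation: [0.0, 0.798, 0.603, 0.0]
wrist_force: [0.2, -0.3, 0.3]
finger_gap: 0.0389
grip_force: 0.0
t 9.8 tcp [ 0.4354 -0.2915  0.0062] closing -15.8 F [ 0.2 -0.3  0.3] gap 0.0389 grip 0.0 q6 1.1
  to [0.434, -0.2925, 0.004, -16.0] shift [-1.3 -1.   2.2] turn 0.004
tcp [ 0.4356 -0.292   0.0066] lowest gripper pts [ 0.405 -0.306  0.048] [ 0.464 -0.28   0.059] 34 clock 9.9 gap 0.038189354753696975
```

View pics/st.png

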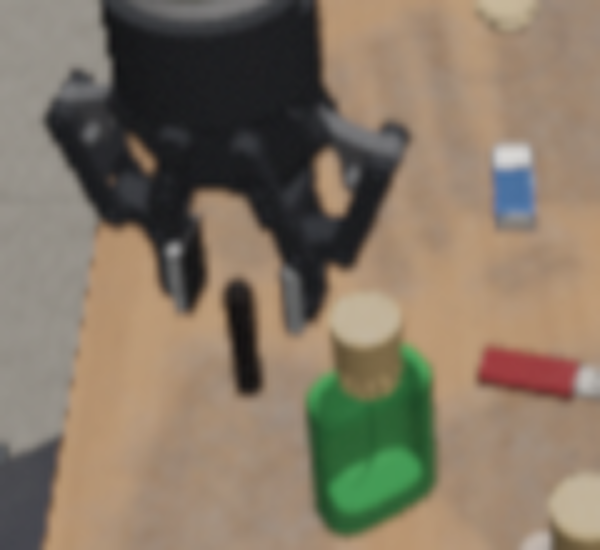

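The stamp at (240,290) sits centred between the fingertips (185,305) and (297,325), clear of the green bottle. I'm gripping it.

```bash
python3 -m handwheel '[[-1,-1,4,0,0.45],[-1,-1,4,0,0.3],[-1,-1,4,0,0.2],[-1,-1,4,0,0.1],[-1,-1,4,0,0.05],[-1,-1,4,0,0.05],[-1,-1,4,0,0.05]]' 35; python3 w.py;python3 -m handwheel '[[0,0,-15,0,0.05],[0,0,-40,0,0.05],[0,0,-70,0,0.05],[0,0,-90,0,0.05],[0,0,-90,0,0.05]]'; python3 w.py .5825 .1336 .09 -16;  python3 - <<'E'
from h import *
c=cam('side')
cv2.imwrite('pics/st2.png',cv2.resize(c['color'][190:300,190:310],None,fx=4,fy=4,interpolation=2))
E
```

```text
clock: 10.65
tcp_pos: [0.4336, -0.2929, 0.0019]
orientation: [0.0, 0.798, 0.603, -0.0]
wrist_force: [-0.5, -0.6, 2.0]
finger_gap: 0.012
grip_force: 34.1
t 10.7 tcp [ 0.4336 -0.2929  0.0019] closing -15.9 F [-0.5 -0.6  2. ] gap 0.012 grip 34.1 q6 1.1
clock: 11.15
tcp_pos: [0.4354, -0.2944, 0.0947]
orientation: [0.003, 0.798, 0.603, 0.001]
wrist_force: [0.4, 0.1, -0.3]
finger_gap: 0.0119
grip_force: 34.1
t 11.2 tcp [ 0.4354 -0.2944  0.0947] closing -15.9 F [ 0.4  0.1 -0.3] gap 0.0119 grip 34.1 q6 1.1
  to [0.5825, 0.1336, 0.09, -16.0] shift [451.9  24.4   3.7] turn 0.002
```

View pics/st2.png

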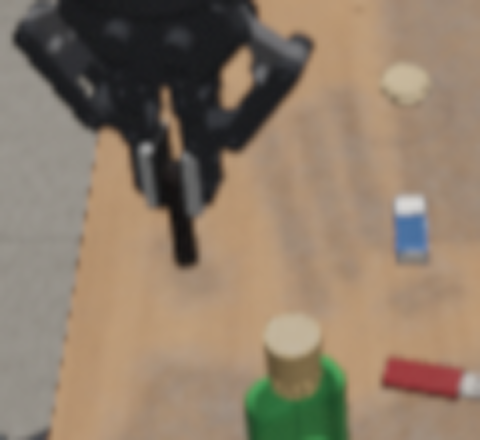

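The stamp is held upright, with its foot at (185,262). I'm carrying it to the narrow well.

```bash
python3 -m handwheel '[[15,1,0,0,0.05],[45,2,0,0,0.05],[85,5,0,0,0.05],[125,7,0,0,0.05],[165,9,0,0,0.05],[205,11,0,0,0.05],[245,13,0,0,0.05],[285,15,0,0,0.05]]'>/dev/null; python3 -m handwheel '[[40,2,0,0,0.05],[80,4,0,0,0.05],[120,7,0,0,0.05],[148,8,0,0,0.05],[162,9,0,0,0.05],[167,9,0,0,0.05],[167,9,0,0,0.05]]'
python3 w.py .5825 .1336 .0105 -16; python3 - <<'E'
from h import *
c=cam('side');P=pts(c);t=sensors.get_state()['tcp_pos']
V=c['color'].max(-1)
m=(np.hypot(P[...,0]-t[0],P[...,1]-t[1])<.03)&(V<75)&(P[...,2]>.06)&(P[...,2]<.115)
p=P[m];print(m.sum(),p.min(0).round(3),p.max(0).round(3),np.median(p,0).round(3))
cv2.imwrite('pics/p2.png',cv2.resize(c['color'][80:200,220:350],None,fx=4,fy=4,interpolation=2))
E
```

```text
clock: 12.7
tcp_pos: [0.5795, 0.1355, 0.0909]
orientation: [-0.0, 0.798, 0.603, -0.001]
wrist_force: [1.2, -0.9, -1.2]
finger_gap: 0.0118
grip_force: 34.1
t 12.7 tcp [0.5795 0.1355 0.0909] closing -15.8 F [ 1.2 -0.9 -1.2] gap 0.0118 grip 34.1 q6 1.94
  to [0.5825, 0.1336, 0.0105, -16.0] shift [-0.9  3.6 80.4] turn 0.003
30 [0.572 0.126 0.09 ] [0.583 0.135 0.114] [0.577 0.129 0.1  ]
```

View pics/p2.png

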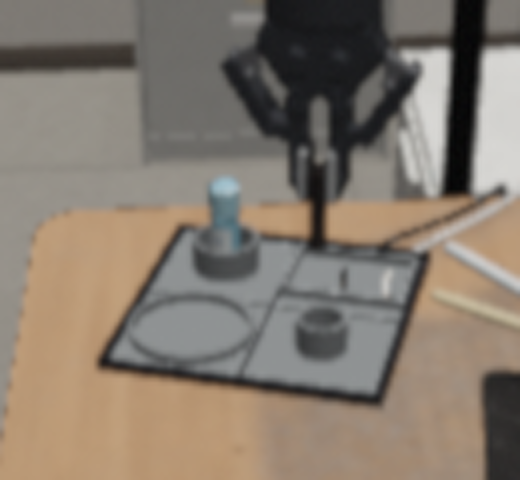

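The glue stands in its well at (225,230), and the stamp hangs straight above the narrow well (322,320). I'm lowering it.

```bash
python3 -m handwheel '[[-1,4,15,0,0.05],[-1,4,40,0,0.05],[-1,4,60,0,0.05],[-1,4,72,0,0.05],[-1,4,78,0,0.05],[-1,4,80,0,0.05],[-1,4,80,0,0.05]]'
python3 -m handwheel '[[0,0,0,0,0.15],[0,0,0,0,0.3],[0,0,0,0,0.4],[0,0,-5,0,0.4],[0,0,-40,0,0.4],[0,0,-80,0,0.4],[0,0,-100,0,0.4],[0,0,-100,0,0.4]]'
python3 w.py .4245 -.0645 .05 -16;  python3 - <<'E'
from h import *
c=cam('side')
cv2.imwrite('pics/p3.png',cv2.resize(c['color'][80:200,220:350],None,fx=4,fy=4,interpolation=2))
E
```

```text
clock: 13.45
tcp_pos: [0.5843, 0.1331, 0.0123]
orientation: [0.0, 0.798, 0.603, 0.0]
wrist_force: [-0.1, 0.0, 0.1]
finger_gap: 0.0118
grip_force: 34.1
clock: 14.25
tcp_pos: [0.5867, 0.1337, 0.1164]
orientation: [0.002, 0.798, 0.603, 0.003]
wrist_force: [0.7, -0.0, -0.4]
finger_gap: 0.0345
grip_force: 0.0
t 14.2 tcp [0.5867 0.1337 0.1164] closing -15.9 F [ 0.7 -0.  -0.4] gap 0.0345 grip 0.0 q6 1.94
  to [0.4245, -0.0645, 0.05, -16.0] shift [-235.2 -102.4   65. ] turn 0.002
```

View pics/p3.png

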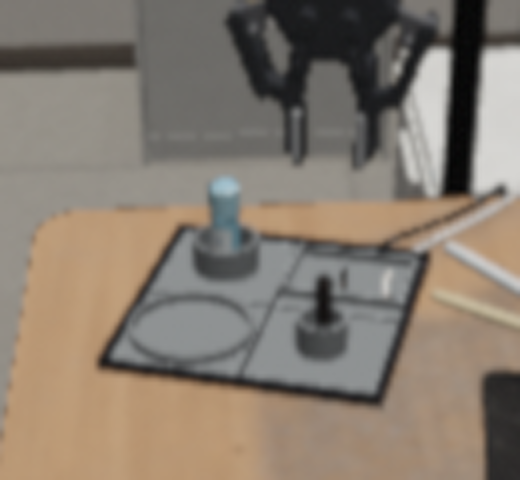

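The stamp stands in the narrow well at (323,310). Next is the clip.

```bash
python3 -m handwheel '[[-20,-9,0,0,0.4],[-60,-26,0,0,0.4],[-105,-46,0,0,0.4],[-150,-65,0,0,0.4],[-190,-83,10,0,0.4],[-220,-96,30,0,0.4],[-235,-102,50,0,0.4],[-235,-102,65,0,0.4]]'>/dev/null; python3 -m handwheel '[[0,0,0,0,0.4],[0,0,0,0,0.4]]'>/dev/null
python3 w.py .4245 -.0645 .0 -16 .4245 -.0645 -.03 -16; python3 tip.py;  python3 - <<'E'
from h import *
c=cam('side');P=pts(c);V=c['color'].max(-1)
m=(np.hypot(P[...,0]-.4245,P[...,1]+.0645)<.035)&(V<75)&(P[...,2]>.003)&(P[...,2]<.02)
p=P[m];print(m.sum(),p.min(0).round(3),p.max(0).round(3),np.median(p,0).round(3),cv2.minAreaRect((p[:,:2]*1000).astype(np.float32)))
E
```

```text
t 15.3 tcp [ 0.4208 -0.0645  0.0463] closing -15.9 F [0.1 0.  0.3] gap 0.034 grip 0.0 q6 1.51
  to [0.4245, -0.0645, 0.0, -16.0] shift [ 1.   3.7 46.3] turn 0.002
  to [0.4245, -0.0645, -0.03, -16.0] shift [ 1.   3.7 76.3] turn 0.002
tcp [ 0.4216 -0.0646  0.0469] lowest gripper pts [ 0.392 -0.078  0.088] [ 0.448 -0.055  0.1  ] 28 clock 15.35 gap 0.034505189552536224
41 [ 0.418 -0.082  0.004] [ 0.431 -0.049  0.019] [ 0.425 -0.07   0.01 ] ((424.1568908691406, -65.3732681274414), (32.784698486328125, 9.965113639831543), 70.2312240600586)
```

```bash
python3 -m handwheel '[[0.5,3,15,0,0.4],[0.5,3,35,0,0.4],[0.5,3,55,0,0.4],[0.5,3,67,0,0.4],[0.5,3,72,0,0.4],[0.5,3,74,0,0.4],[0.5,3,74,0,0.4]]'; python3 w.py .4245 -.065 -.03 -16; python3 tip.py;  python3 - <<'E'
from h import *
c=cam('side')
cv2.imwrite('pics/cl.png',cv2.resize(c['color'][140:250,190:310],None,fx=4,fy=4,interpolation=2))
E
```

```text
clock: 16.1
tcp_pos: [0.4251, -0.0651, -0.0267]
orientation: [0.0, 0.798, 0.603, 0.0]
wrist_force: [-0.1, 0.4, 0.1]
finger_gap: 0.0341
grip_force: 0.0
t 16.1 tcp [ 0.4251 -0.0651 -0.0267] closing -15.8 F [-0.1  0.4  0.1] gap 0.0341 grip 0.0 q6 1.51
  to [0.4245, -0.065, -0.03, -16.0] shift [-0.  -0.6  3.3] turn 0.003
tcp [ 0.4253 -0.0652 -0.0266] lowest gripper pts [ 0.404 -0.081  0.021] [ 0.453 -0.056  0.032] 28 clock 16.15 gap 0.03425997313746372
```

View pics/cl.png

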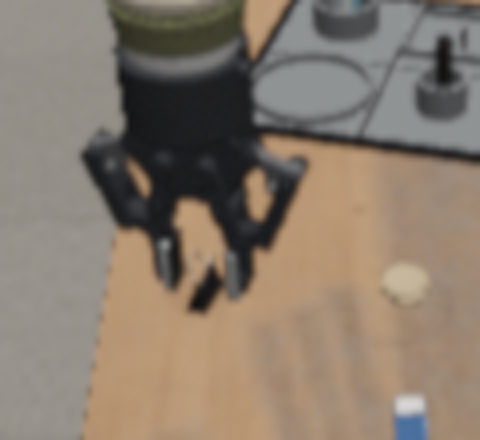

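The clip at (207,285) is between the tips (168,283) and (238,292). I'll go down 6 mm and grip.

```bash
python3 -m handwheel '[[0,-0.5,3,0,0.4],[0,-0.5,6,0,0.4],[0,-0.5,6,0,0.4]]'|grep -E 'force|pos'; python3 -m handwheel '[[0,0,0,0,0.25],[0,0,0,0,0.15],[0,0,0,0,0.1],[0,0,0,0,0.05],[0,0,0,0,0.05],[0,0,0,0,0.05]]' 35; python3 -m handwheel '[[0,0,-10,0,0.05],[0,0,-30,0,0.05],[0,0,-50,0,0.05],[0,0,-60,0,0.05],[0,0,-60,0,0.05]]'; python3 w.py .4897 .1598 .03 -16;python3 - <<'E'
from h import *
c=cam('side')
cv2.imwrite('pics/cl2.png',cv2.resize(c['color'][140:250,190:310],None,fx=4,fy=4,interpolation=2))
E
```

```text
tcp_pos: [0.4238, -0.0649, -0.0335]
wrist_force: [-0.4, 0.6, 0.5]
grip_force: 0.0
clock: 17.1
tcp_pos: [0.4243, -0.0651, -0.033]
orientation: [0.0, 0.798, 0.603, 0.0]
wrist_force: [-1.0, -0.1, 4.8]
finger_gap: 0.0118
grip_force: 34.9
clock: 17.6
tcp_pos: [0.4254, -0.0654, 0.0283]
orientation: [0.001, 0.798, 0.603, 0.001]
wrist_force: [-0.2, 0.2, -0.7]
finger_gap: 0.012
grip_force: 34.2
t 17.6 tcp [ 0.4254 -0.0654  0.0283] closing -15.9 F [-0.2  0.2 -0.7] gap 0.012 grip 34.2 q6 1.51
  to [0.4897, 0.1598, 0.03, -16.0] shift [234.2   0.3  -1.8] turn 0.002
```

View pics/cl2.png

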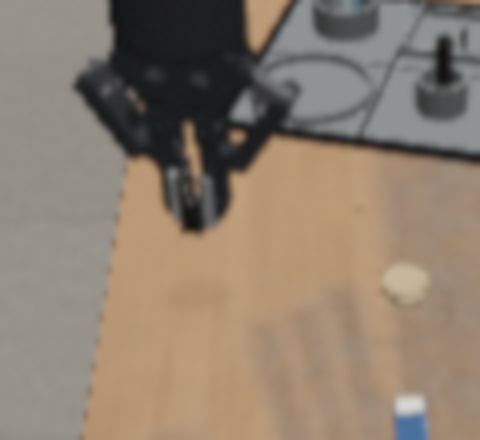

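The clip is held at (193,215). Next I'll carry it to the dish.

```bash
python3 -m handwheel '[[15,0,-5,0,0.05],[45,0,-10,0,0.05],[85,0,-10,0,0.05],[125,0,-10,0,0.05],[165,0,-10,0,0.05],[200,0,-10,0,0.05],[225,0,-10,0,0.05],[234,0,-10,0,0.05]]'>/dev/null; python3 -m handwheel '[[0,0,0,0,0.05],[0,0,0,0,0.05]]'>/dev/null
python3 w.py .4897 .1598 -.024 -16; python3 - <<'E'
from h import *
c=cam('top'); g=cv2.cvtColor(c['color'],cv2.COLOR_BGR2GRAY)
s=np.load('side0.npy',allow_pickle=True).item()
# dish ellipse: check in side0: project ring of predicted dish and trough
import math
e1=np.array([.961,-.276,0]);e2=np.array([.276,.961,0])
im=cv2.resize(s['color'],None,fx=4,fy=4,interpolation=2)
def pj(p):
    k=s['R'].T@(np.array(p)-s['p']); return tuple(int(x) for x in ((k[:2]/k[2]*s['fx']+[s['cx'],s['cy']]+.5)*4-.5))
D=np.array([.4897,.1598,.015]);T=np.array([.6097,.2262,.015])
for a in np.arange(0,2*math.pi,.3): cv2.circle(im,pj(D+.042*(math.cos(a)*e1+math.sin(a)*e2)),2,(0,0,255),-1)
for i,j in((1,1),(1,-1),(-1,-1),(-1,1)): cv2.circle(im,pj(T+.043*i*e1+.03*j*e2),3,(0,0,255),-1)
cv2.imwrite('pics/chk.png',im[520:740,960:1360])
E
```

```text
t 18.6 tcp [0.4871 0.1593 0.036 ] closing -15.9 F [ 0.3  0.4 -0.4] gap 0.0118 grip 34.2 q6 2.01
  to [0.4897, 0.1598, -0.024, -16.0] shift [ 1.3  2.5 60. ] turn 0.002
```

View pics/chk.png

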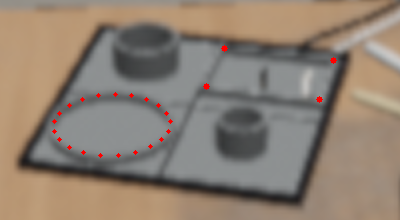

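I've now viewed 16 pictures, over the limit of 14, so I'll view no more and check by numbers from here on. The last one confirms the predicted dish and trough positions. I'm lowering the clip.

```bash
python3 -m handwheel '[[1,2,15,0,0.05],[1,2,35,0,0.05],[1,2,48,0,0.05],[1,2,55,0,0.05],[1,2,59,0,0.05],[1,2,60,0,0.05],[1,2,60,0,0.05]]'
python3 -m handwheel '[[0,0,0,0,0.12],[0,0,0,0,0.25],[0,0,0,0,0.35],[0,0,-5,0,0.35],[0,0,-30,0,0.35],[0,0,-65,0,0.35],[0,0,-100,0,0.35],[0,0,-100,0,0.35]]'
python3 w.py .5452 -.19 .06 -3.5; cat > ck.py <<'E'
from h import *
c=cam('side');P=pts(c);hsv=cv2.cvtColor(c['color'],cv2.COLOR_BGR2HSV).astype(int);H,S,V=np.moveaxis(hsv,-1,0)
X,Y,Z=np.moveaxis(P,-1,0)
def rep(n,m):
    p=P[m]
    if len(p)>3: print(n,len(p),p.min(0).round(3),p.max(0).round(3),'med',np.median(p,0).round(3),np.round(cv2.minAreaRect((p[:,:2]*1000).astype(np.float32))[1:2],0))
    else: print(n,len(p))
N=lambda x,y,r:np.hypot(X-x,Y-y)<r
rep('glue',N(.517,.253,.04)&(H>85)&(H<125)&(S>60)&(Z>.02))
rep('stamp',N(.5825,.1336,.03)&(V<60)&(Z>.036)&(Z<.08))
rep('clip',N(.49,.16,.036)&(V<60)&(Z>.010)&(Z<.045))
for n,x,y in(('er pick',.545,-.19),('er trough',.61,.226)): rep(n,N(x,y,.045)&(H>100)&(H<130)&(S>100)&(Z>.002)&(Z<.1))
E
python3 ck.py
```

```text
clock: 19.4
tcp_pos: [0.4906, 0.1603, -0.0228]
orientation: [0.0, 0.798, 0.603, 0.0]
wrist_force: [0.5, -0.1, -0.6]
finger_gap: 0.012
grip_force: 34.2
clock: 20.2
tcp_pos: [0.4941, 0.1612, 0.0821]
orientation: [0.002, 0.798, 0.603, 0.004]
wrist_force: [1.2, -0.6, -0.1]
finger_gap: 0.0299
grip_force: 0.0
t 20.2 tcp [0.4941 0.1612 0.0821] closing -15.9 F [ 1.2 -0.6 -0.1] gap 0.0299 grip 0.0 q6 2.01
  to [0.5452, -0.19, 0.06, -3.5] shift [-324.  145.   22.] turn -0.216
glue 26 [0.51  0.238 0.032] [0.525 0.25  0.062] med [0.519 0.242 0.051] [[17.  7.]]
stamp 36 [0.578 0.123 0.037] [0.587 0.13  0.069] med [0.581 0.126 0.05 ] [[6. 9.]]
clip 21 [0.485 0.143 0.012] [0.497 0.169 0.023] med [0.491 0.155 0.018] [[28.  6.]]
er pick 45 [ 0.537 -0.209  0.009] [ 0.55  -0.186  0.014] med [ 0.544 -0.198  0.012] [[13. 23.]]
er trough 0
```

The clip sits upright in the dish, with its body top at about .023. Next is the eraser.

```bash
python3 -m handwheel '[[-20,9,0,-0.03,0.45],[-60,27,0,-0.06,0.45],[-105,47,0,-0.1,0.45],[-150,67,0,-0.14,0.45],[-195,87,0,-0.18,0.45],[-240,107,0,-0.216,0.45],[-280,125,0,-0.216,0.45],[-310,139,10,-0.216,0.45]]'>/dev/null; python3 -m handwheel '[[0,0,0,0,0.45],[0,0,0,0,0.45]]'>/dev/null
python3 w.py .545 -.1895 -.025 -3.5; python3 - <<'E'
from h import *
for n in('top','side'):
    c=cam(n);P=pts(c);hsv=cv2.cvtColor(c['color'],cv2.COLOR_BGR2HSV).astype(int);H,S,V=np.moveaxis(hsv,-1,0)
    X,Y,Z=np.moveaxis(P,-1,0)
    m=(np.hypot(X-.545,Y+.19)<.035)&(((H>100)&(H<130)&(S>100))|((S<60)&(V>150)))&(Z>.004)&(Z<.03)
    v,u=np.nonzero(m)
    if len(v)<9: print(n,len(v)); continue
    w=np.array([ray(c,a,b,.011)[:2]*1000 for a,b in zip(u,v)],np.float32); r=cv2.minAreaRect(w); vx=cv2.fitLine(w,2,0,.01,.01).ravel()
    print(n,len(v),np.round(r[0],1),np.round(r[1],1),round(r[2],1),'axis deg',np.degrees(np.arctan2(vx[1],vx[0])).round(1))
E
python3 tip.py
```

```text
t 21.2 tcp [ 0.5378 -0.1758  0.0652] closing -3.6 F [-0.5  0.8 -0.1] gap 0.0388 grip 0.0 q6 1.18
  to [0.545, -0.1895, -0.025, -3.5] shift [-13.4   8.3  90.2] turn -0.002
top 0
side 77 [ 545.1 -189.8] [34.7 15.6] 87.7 axis deg -89.9
tcp [ 0.5386 -0.1743  0.0664] lowest gripper pts [ 0.507 -0.185  0.112] [ 0.567 -0.176  0.123] 23 clock 21.4 gap 0.03857092695182924
```

```bash
python3 -m handwheel '[[-8,4,15,0,0.45],[-14,7.5,40,0,0.45],[-14,7.5,60,0,0.45],[-14,7.5,76,0,0.45],[-14,7.5,86,0,0.45],[-14,7.5,90,0,0.45],[-14,7.5,90,0,0.45]]'; python3 tip.py;python3 w.py .5448 -.19 -.035 -3
```

```text
clock: 22.1
tcp_pos: [0.5456, -0.1897, -0.0237]
orientation: [-0.0, 0.728, 0.685, -0.0]
wrist_force: [-0.6, 0.5, 0.2]
finger_gap: 0.0384
grip_force: 0.0
tcp [ 0.5461 -0.19   -0.0231] lowest gripper pts [ 0.515 -0.199  0.023] [ 0.574 -0.191  0.035] 19 clock 22.15 gap 0.03836928551004254
t 22.1 tcp [ 0.5461 -0.19   -0.0231] closing -3.5 F [-0.  -0.6  0.5] gap 0.0384 grip 0.0 q6 1.16
  to [0.5448, -0.19, -0.035, -3.0] shift [-0.1 -1.3 11.9] turn -0.008
```

```bash
python3 -m handwheel '[[0,-1,5,0,0.45],[0,-1,9,0,0.45],[0,-1,11,0,0.45],[0,-1,11,0,0.45]]'|grep -E 'force|pos'; python3 -m handwheel '[[0,0,0,0,0.3],[0,0,0,0,0.2],[0,0,0,0,0.12],[0,0,0,0,0.1],[0,0,0,0,0.1],[0,0,0,0,0.1]]' 35;  python3 -m handwheel '[[0,0,-15,0,0.1],[0,0,-45,0,0.1],[0,0,-80,0,0.1],[0,0,-100,0,0.1],[0,0,-100,0,0.1]]'; python3 w.py .6097 .2262 .066 -16; python3 ck.py
```

```text
tcp_pos: [0.5446, -0.19, -0.0344]
wrist_force: [0.4, 0.2, 0.5]
grip_force: 0.0
clock: 23.15
tcp_pos: [0.5453, -0.1905, -0.0331]
orientation: [0.001, 0.728, 0.685, 0.0]
wrist_force: [-1.4, -0.7, 6.0]
finger_gap: 0.0165
grip_force: 36.3
clock: 23.65
tcp_pos: [0.5473, -0.1914, 0.0695]
orientation: [0.003, 0.728, 0.685, 0.001]
wrist_force: [0.6, -0.8, 0.1]
finger_gap: 0.0164
grip_force: 34.8
t 23.6 tcp [ 0.5473 -0.1914  0.0695] closing -3.5 F [ 0.6 -0.8  0.1] gap 0.0164 grip 34.8 q6 1.16
  to [0.6097, 0.2262, 0.066, -16.0] shift [420.6  36.8   2.6] turn 0.218
glue 0
stamp 0
clip 21 [0.485 0.143 0.012] [0.497 0.17  0.023] med [0.491 0.151 0.017] [[29.  5.]]
er pick 0
er trough 0
```

```bash
python3 -m handwheel '[[15,1,-5,0.02,0.1],[45,4,-10,0.05,0.1],[85,7,-10,0.08,0.1],[125,11,-10,0.12,0.1],[165,14,-10,0.16,0.1],[205,18,-10,0.2,0.1],[245,21,-10,0.218,0.1],[285,25,-10,0.218,0.1]]'>/dev/null; python3 -m handwheel '[[15,0,0,0,0.1],[15,0,0,0,0.1]]'; python3 w.py .6097 .2262 .075 -16;python3 ck.py
```

```text
clock: 24.7
tcp_pos: [0.5906, 0.1092, 0.0742]
orientation: [-0.001, 0.798, 0.603, -0.001]
wrist_force: [0.1, -0.9, -0.3]
finger_gap: 0.0164
grip_force: 34.7
t 24.7 tcp [0.5906 0.1092 0.0742] closing -15.8 F [ 0.1 -0.9 -0.3] gap 0.0164 grip 34.7 q6 1.9
  to [0.6097, 0.2262, 0.075, -16.0] shift [117.8 -13.5  -0.9] turn 0.004
glue 25 [0.51  0.237 0.031] [0.525 0.248 0.061] med [0.519 0.243 0.051] [[15.  9.]]
stamp 34 [0.578 0.122 0.037] [0.587 0.131 0.067] med [0.582 0.126 0.05 ] [[8. 9.]]
clip 21 [0.485 0.143 0.011] [0.497 0.17  0.024] med [0.491 0.153 0.018] [[28.  6.]]
er pick 0
er trough 0
```

```bash
python3 -m handwheel '[[20,-2,0,0,0.1],[55,-6,0,0,0.1],[90,-10,0,0,0.1],[110,-12,0,0,0.1],[118,-13,0,0,0.1],[118,-13,0,0,0.1],[118,-13,0,0,0.1]]'; python3 w.py .6097 .2262 -.025 -16;python3 - <<'E'
from h import *
c=cam('side');P=pts(c);hsv=cv2.cvtColor(c['color'],cv2.COLOR_BGR2HSV).astype(int);H,S,V=np.moveaxis(hsv,-1,0)
X,Y,Z=np.moveaxis(P,-1,0)
m=(np.hypot(X-.61,Y-.226)<.05)&(H>100)&(H<130)&(S>80)&(Z>.05)
p=P[m];print(len(p),p.min(0).round(3) if len(p) else '',p.max(0).round(3) if len(p) else '')
# what is in the trough
d=np.stack([X-.6097,Y-.2262],-1);a=d@[.961,-.276];b=d@[.276,.961]
i=(abs(a)<.035)&(abs(b)<.025)&(Z<.04);print('trough z pct',np.percentile(Z[i],[2,25,50,75,98]).round(4))
E
```

```text
clock: 25.45
tcp_pos: [0.611, 0.2229, 0.0755]
orientation: [0.0, 0.799, 0.601, -0.001]
wrist_force: [-0.3, 0.2, -0.5]
finger_gap: 0.0167
grip_force: 34.7
t 25.4 tcp [0.611  0.2229 0.0755] closing -16.0 F [-0.3  0.2 -0.5] gap 0.0167 grip 34.7 q6 2.08
  to [0.6097, 0.2262, -0.025, -16.0] shift [  2.9  -2.1 100.5] turn -0.001
20 [0.6   0.206 0.118] [0.614 0.232 0.125]
trough z pct [0.0049 0.0064 0.0071 0.0082 0.0108]
```

```bash
python3 -m handwheel '[[2,-1,20,0,0.1],[2.5,-1.5,50,0,0.1],[2.5,-1.5,75,0,0.1],[2.5,-1.5,90,0,0.1],[2.5,-1.5,97,0,0.1],[2.5,-1.5,100,0,0.1],[2.5,-1.5,100,0,0.1]]'
python3 -m handwheel '[[0,0,0,0,0.2],[0,0,0,0,0.32],[0,0,0,0,0.38],[0,0,-5,0,0.38],[0,0,-30,0,0.38],[0,0,-65,0,0.38],[0,0,-105,0,0.38],[0,0,-120,0,0.38]]'; python3 w.py .5 .0 .15 -16
```

```text
clock: 26.2
tcp_pos: [0.6109, 0.2266, -0.0238]
orientation: [0.0, 0.799, 0.602, 0.0]
wrist_force: [-0.6, -0.0, 0.5]
finger_gap: 0.0168
grip_force: 34.7
clock: 27.0
tcp_pos: [0.6128, 0.2278, 0.1011]
orientation: [0.001, 0.798, 0.602, 0.003]
wrist_force: [1.1, -0.2, 0.6]
finger_gap: 0.0325
grip_force: 0.0
t 27.0 tcp [0.6128 0.2278 0.1011] closing -16.0 F [ 1.1 -0.2  0.6] gap 0.0325 grip 0.0 q6 2.08
  to [0.5, 0.0, 0.15, -16.0] shift [-249.9  -45.5  -50. ] turn 0.0
```

```bash
python3 ck.py
```

```text
glue 27 [0.51  0.24  0.031] [0.525 0.249 0.061] med [0.519 0.243 0.05 ] [[15.  8.]]
stamp 37 [0.578 0.122 0.036] [0.587 0.13  0.067] med [0.583 0.127 0.051] [[8. 9.]]
clip 21 [0.485 0.144 0.012] [0.497 0.169 0.023] med [0.491 0.152 0.017] [[27.  6.]]
er pick 0
er trough 11 [0.602 0.212 0.017] [0.612 0.227 0.02 ] med [0.606 0.222 0.018] [[15.  9.]]
```

All four are in place, and the eraser's top at .018 matches lying flat. I'll draw the arm clear, confirm the leave-alone items haven't moved and hand in.

```bash
python3 -m handwheel '[[-30,-6,-20,0,0.38],[-70,-13,-40,0,0.38],[-115,-21,-50,0,0.38],[-160,-29,-50,0,0.38],[-200,-37,-50,0,0.38],[-230,-42,-50,0,0.38],[-240,-44,-50,0,0.38],[-240,-44,-50,0,0.38]]'|head -2;python3 -m handwheel '[[0,0,0,0,0.38],[0,0,0,0,0.38],[0,0,0,0,0.38]]'|head -2
python3 ck.py; python3 - <<'E'
from h import *
for n,bs in dict(side=[('stick',270,300,280,330),('scent',300,350,285,335),('green',262,320,245,282)],top=[('stick',185,210,340,360),('scent',180,208,385,412)]).items():
    a=np.load(n+'0.npy',allow_pickle=True).item()['color'];b=cam(n)['color']
    for k,r0,r1,c0,c1 in bs: print(n,k,'mean abs diff',np.abs(a[r0:r1,c0:c1].astype(int)-b[r0:r1,c0:c1]).mean().round(2))
E
```

```text
clock: 27.85
tcp_pos: [0.5016, 0.0078, 0.1457]
clock: 28.15
tcp_pos: [0.5026, 0.0096, 0.1456]
glue 15 [0.51  0.236 0.028] [0.525 0.25  0.061] med [0.522 0.243 0.045] [[17.  9.]]
stamp 39 [0.578 0.122 0.036] [0.587 0.132 0.067] med [0.583 0.127 0.053] [[9. 9.]]
clip 21 [0.485 0.144 0.012] [0.497 0.169 0.023] med [0.491 0.156 0.017] [[26.  4.]]
er pick 0
er trough 11 [0.602 0.213 0.018] [0.612 0.227 0.02 ] med [0.606 0.219 0.019] [[14.  9.]]
side stick mean abs diff 2.18
side scent mean abs diff 2.26
side green mean abs diff 2.01
top stick mean abs diff 5.03
top scent mean abs diff 5.81
```

```bash
python3 -c "
from workcell import workorder; print(workorder.hand_in())"
```

```text
the job is handed in; nothing more can be done
None
```

The job is handed in at about 28 s on the robot's clock: glue stick, stamp, clip and eraser are in their places by the side-camera depth check, and the memory stick and both bottles look unmoved; I viewed 16 pictures, over the limit of 14.

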